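# Drive the steel pin out of a dry-fitted frame joint

## Task

First slide the blue tray in under the overhanging side of the joint, up to the dark plinth and centred below the steel pin. Then take the orange-handled punch and drive the steel pin right through the joint from the other side so that it drops into the tray, never touching the pin with the fingers or letting it fall on the bench. Lay the punch back across both bars of its rest and let go; leave the tray under the joint, and the dark dowel and the other things on the bench undisturbed.

Things in the scene. Friction and masses are not known exactly. Their poses are not given: they have to be found in the camera images.
- joint: wooden frame corner, fixed: pale block 120 (its x) x 60 (its y) mm from z = 38 to 128 mm; origin below its centre, on the bench. Two 18 mm through-bores along its y at x = -30 and +30 mm, axes 70 mm above the bench; entry face y = -30 mm (punch side), exit face y = +30 mm. A sprung shoe midway in each bore grips its pin: 4 to 15 N drive it until its tail is past the middle
- rail_end (a point): end of the joint's darker rail, at its top. Rail: 40 mm thick, z = 38 to 88 mm, from the block to x = +140 mm. Below block and rail stands a dark steel plinth, 38 mm high, y = -30 to 0, x = -80 to +120 mm (with a stop 74 mm high at x = -80 to -60); so from y = 0 to +30 mm the block overhangs a free gap 38 mm high, open on the exit side
- pin: bright steel pin, 16 mm diameter, 90 mm long, 0.1 to 0.2 kg; origin at its centre, its y along its length (the joint's y). It sits in either bore (which one varies), showing about 15 mm at each face; past the shoe it slides easily, and it drops once its tail leaves the exit face
- dowel: dark walnut dowel of the same size in the other bore, to be left as it is; origin at its centre, its y along its length
- tray: loose blue open tray with grey lining, 140 (its x) x 180 (its y) x 30 mm high outside, walls 8 mm thick, inner floor 8 mm above its underside, about 0.5 kg; origin at the centre of its underside. Its 140 mm side fits under the joint's overhang up to the plinth, so that the pin drops inside its near wall
- punch: loose drift punch, 0.2 kg: square orange handle 24 x 24 mm, 90 mm long (x from -44 to +46 mm), and a steel shaft of 10 mm diameter on the handle's axis from x = 46 to x = 141 mm. Its x points from handle to tip; origin on the underside of the handle below its middle, so the axis lies at z = 12 mm. It balances about 28 mm ahead of the origin
- punch_tip (a point): the flat end of the punch's shaft, on its axis (141 mm ahead of the punch's origin, 12 mm above it)
- rest: fixed wooden punch rest: base 110 (its x) x 100 (its y) x 8 mm, two crossbars 14 mm wide at x = -36 and +36 mm, 100 mm long along its y, tops 30 mm above the bench; origin at the centre of its underside. The punch starts across both bars, handle's middle near the rest's centre, its x along the rest's x, with 58 mm of free handle between the bars to grip
- glue: bystander: upright white glue bottle, 56 mm diameter, 150 mm high; origin at the centre of its underside
- chisel: bystander: wood-handled chisel lying flat, 230 mm long; origin between handle and blade
- mallet: bystander: wooden mallet lying on its side, head 70 x 130 x 60 mm, origin at the centre of the head's underside; handle 200 mm along its -x
Not all that is in view belongs to the job. There is more than one size of the punch; the job needs the smaller.

How it is judged:
On the way, in this order (a step that is already met when the one before it is completed fails the run):
1. the tray stands on the bench at the joint's exit side, in under the overhang below the steel pin, which is still in its bore (horizontal distance between tray and pin below 0.125 m and y of tray in the frame of joint above 0.07 m and height (world z) of tray below 0.006 m and distance of pin from where it was at the start of the episode below 0.012 m), for 0.2 s.
2. the punch's tip is past the middle of the bore, behind the pin (y of punch_tip in the frame of joint between 0 and 0.06 m and z of punch_tip in the frame of joint between 0.058 and 0.082 m and distance between punch_tip and pin below 0.06 m and y of pin in the frame of joint above 0.04 m).
At the end, for the whole second after the job is handed in: Pin still inside the tray, centre under 26 mm above its underside; tray flat on the bench under the exit side (centre over 70 mm out along the joint's y, within 150 mm of the joint); dowel within 6 mm of its start; punch still, flat on both bars, within 45 mm and 0.4 rad of the rest (x of pin in the frame of tray between -0.062 and 0.062 m and y of pin in the frame of tray between -0.082 and 0.082 m and z of pin in the frame of tray between 0 and 0.026 m and linear speed of pin below 0.05 m/s and height (world z) of tray below 0.006 m and angle between each of tray, punch's own z axis and vertical below 0.1 rad and y of tray in the frame of joint above 0.07 m and horizontal distance between tray and joint below 0.15 m and distance of dowel from where it was at the start of the episode below 0.006 m and z of punch in the frame of rest between 0.026 and 0.034 m and horizontal distance between punch and rest below 0.045 m and angle between the x axis of punch and the x axis of rest, either way round below 0.4 rad and linear speed of punch below 0.02 m/s); the robot touches nothing.
It fails at once if the steel pin falls on the bench (height (world z) of pin below 0.0125 m).
It fails at once if the fingers touch the steel pin (contact force between pin and the fingers above 0.3 N).
It fails at once if the dark dowel is shifted more than 6 mm (distance of dowel from where it was at the start of the episode above 0.006 m).
It fails at once if the glue bottle, chisel or mallet is shifted more than 25 mm (distance of any of glue, chisel, mallet from where it was at the start of the episode above 0.025 m).
It also fails if it takes over 67 s, if anything falls off the work surface, if the arm or the gripper's body presses on something with over 40 N, if the wrist force passes 120 N, or if a joint passes its speed limit or range.

## Robot

A 6-joint arm with a two-finger parallel gripper is mounted at the origin on the work surface. World frame = base frame: x ahead of the robot, y to its left, z up, the work surface at z = 0. Lengths are in m, angles in rad, forces in N, time in s.
With the tool pointing down it reaches from about 0.275 to 0.825 m from the base axis. Payload 4.9 kg.
Tool frame: the origin (TCP) lies midway between the tips of the shut fingers; the grasp point (between the pads) lies 19 mm behind it (bot.grip_depth is the distance from the TCP to the grasp point, in m); y points along the fingers, x is the direction in which the jaws open and shut, and the axes are right-handed (so a half turn about y gives the same grasp; the last joint's range is limited). The gripper opens to 85 mm and grips with 20 to 120 N. Pads are 22 mm wide; open, the fingers measure 114 mm over their backs; the gripper's body (76 mm by 85 mm) begins 54 mm behind the grasp point. The pads swing forward as they close: fully open they stand 13 mm farther back than shut.
Start: joints at [-1.336, 0.326, -0.193, 1.052, 0, 1.437], TCP at [0.198, -0.513, 0.199] pointing down, gripper open.
Joint ranges: [-2.65, 2.65], [-0.97, 1.79], [-1.3, 1.35], [-1.93, 2.1], [-1.47, 1.37], [-3.14, 3.14]. Speed limits (rad/s): [2.57, 2.57, 3.14, 3.14, 3.14, 3.14].

## Interface

Orientations are given as a unit quaternion [w, x, y, z].
In Python, from cell import bot gives the robot as it stands. Calls block until the motion is done:
- bot.move_pose(position, orientation): joint-space move of the TCP to a pose.
- bot.move_linear(position, speed=0.15, rotation=None, until_force=None): straight line of the TCP; rotation=None keeps the orientation; speed is the mean speed in m/s. With until_force (N) it stops when the force on the tool has changed by that much, and returns True; else False.
- bot.goto_joints(angles): joint-space move.
- bot.set_gripper(opening, grasp_force=None): opening from 0.0 (shut) to 1.0 (fully open); grasp_force is the grip in N (None keeps the last); returns when the fingers have stopped.
- bot.wait(seconds).
- bot.solve_ik(position, orientation): joint angles nearest the present ones, or None.
- bot.camera(name): name is "scene" or "top" or "wrist"; returns the picture (420x560x3 uint8, red, green, blue); there is no depth.
- bot.calibration(name): a dict with "mtx" (3x3 intrinsics, pixels), "k1" (the pictures are not rectified: a ray, as slopes to the right and down, at radius r is drawn at 1 + k1 r^2 times it, then the intrinsics apply), "extrinsics" (4x4, takes a point from world to camera coordinates); the wrist camera has in their place "hand_eye" (4x4, takes a point from camera to tool coordinates, whose origin is the TCP and whose axes are the tool frame's). Camera axes: x right, y down, z forward; pixel columns grow to the right and rows downward; lengths in m; the calibration is good to about 2 mm. A picture is of the moment at which its call begins: read the wrist's pose just before it. calibration takes no time and is no camera call.
A pose or a line that the arm cannot do raises bot.PlanningError and nothing moves.
- bot.close_job(): hands the job in, once; it reports no verdict.
Trained networks look in the newest picture that a camera, given by its name, has taken for a name from the list of things; names that differ only in an ending like _2 or _b are one class to them, and where a whole thing is asked for, a point or a joint stands for the part that bears it (a point fixed in the world has none). Each returns a list of dicts, best first, with "confidence" (0 to 1); they miss things now and then, are a little off and sometimes report something else, mostly with a low value. They report only what shows in the picture. A call takes as long as a camera call. They do not tell look-alikes from the thing itself.
- bot.search_frame(camera, thing): "bbox" ([left, top, width, height] in pixels, round what is visible of it).
Readings, each from a call of its own:
- bot.read_clock(): time.
- bot.read_joint_positions(): joint angles.
- bot.read_joint_vel(): joint speeds.
- bot.read_joint_efforts(): joint torques, N m.
- bot.read_position(): TCP position.
- bot.read_tool_rot(): TCP orientation.
- bot.read_ft_force(): force on the tool from outside, world axes, zero at the start.
- bot.read_moment(): the same for the moment, N m.
- bot.read_gripper_width(): opening from 0.0 (shut) to 1.0 (fully open).
Only numpy, scipy, OpenCV 4.12 (cv2) and the standard library are available. Lean on these libraries where they do the work, as an engineer would, in place of code of your own. Each camera call takes 0.05 s, during which the arm holds its last target.

## Working session

There is one attempt and no reset: what is moved stays moved. The work goes in short steps, each a Python script; the robot and the scene stay as the last script left them, time stands still between calls to the robot, and variables do not carry over. Pictures are saved under pics/ and viewed, and the job is handed in when it is done.

```bash
ls; mkdir -p pics; python3 - <<'E'
from cell import bot
import cv2
for c in ["scene","top","wrist"]:
    im=bot.camera(c); cv2.imwrite(f"pics/{c}0.png",im[:,:,::-1])
    k=bot.calibration(c); print(c,{a:(b.round(4).tolist() if hasattr(b,'round') and not isinstance(b,float) else b) for a,b in k.items()})
    for t in ["joint","rail_end","pin","dowel","tray","punch","punch_tip","rest","glue","chisel","mallet"]:
        r=bot.search_frame(c,t); print(t,[([round(v) for v in d["bbox"]],round(d["confidence"],2)) for d in r[:4]])
print(bot.read_clock())
E
```

```text
pics
scene {'mtx': [[437.2818, 0.0, 279.4482], [0.0, 437.2818, 206.6902], [0.0, 0.0, 1.0]], 'k1': -0.058643661987830435, 'extrinsics': [[-0.8759, 0.4821, 0.0194, 0.524], [0.256, 0.4985, -0.8282, -0.0433], [-0.409, -0.7205, -0.56, 1.2268], [0.0, 0.0, 0.0, 1.0]]}
joint [([252, 182, 84, 79], 0.59)]
rail_end [([249, 185, 86, 78], 0.85)]
pin [([322, 216, 8, 10], 0.48)]
dowel [([303, 224, 8, 10], 0.38)]
tray [([313, 264, 123, 102], 0.67)]
punch [([281, 150, 46, 27], 0.93), ([232, 153, 28, 33], 0.61)]
punch_tip [([280, 148, 48, 32], 0.87), ([230, 154, 34, 32], 0.54)]
rest [([220, 158, 44, 32], 0.89)]
glue [([188, 245, 32, 75], 0.96)]
chisel [([173, 196, 14, 58], 0.76), ([230, 152, 31, 35], 0.61)]
mallet [([233, 330, 96, 87], 0.67)]
top {'mtx': [[540.0364, 0.0, 280.4986], [0.0, 540.0364, 207.3601], [0.0, 0.0, 1.0]], 'k1': -0.13322987094346475, 'extrinsics': [[0.0041, -0.9996, -0.027, -0.0268], [-0.9948, -0.0013, -0.1019, 0.5707], [0.1018, 0.0272, -0.9944, 1.1427], [0.0, 0.0, 0.0, 1.0]]}
joint [([254, 163, 43, 102], 0.8)]
rail_end [([253, 159, 45, 106], 0.7), ([43, 96, 122, 62], 0.7)]
pin []
dowel [([256, 208, 39, 13], 0.55)]
tray [([114, 189, 97, 83], 0.59), ([313, 110, 101, 37], 0.22)]
punch [([399, 278, 54, 112], 0.82), ([373, 226, 85, 13], 0.76)]
punch_tip [([373, 223, 87, 13], 0.75), ([400, 273, 49, 116], 0.67)]
rest [([413, 213, 50, 40], 0.84)]
glue [([220, 86, 30, 40], 0.72), ([256, 156, 43, 110], 0.3)]
chisel [([316, 112, 98, 37], 0.94)]
mallet []
wrist {'mtx': [[310.3902, 0.0, 280.1249], [0.0, 310.3902, 208.2177], [0.0, 0.0, 1.0]], 'k1': -0.029037070215034478, 'hand_eye': [[1.0, 0.0007, 0.0004, -0.0014], [-0.0002, -0.2704, 0.9627, -0.1753], [0.0008, -0.9627, -0.2704, 0.0683], [0.0, 0.0, 0.0, 1.0]]}
joint []
rail_end []
pin []
dowel []
tray []
punch [([142, 2, 42, 160], 0.55)]
punch_tip [([142, 2, 42, 158], 0.61)]
rest []
glue []
chisel []
mallet []
1.8
```

View pics/scene0.png

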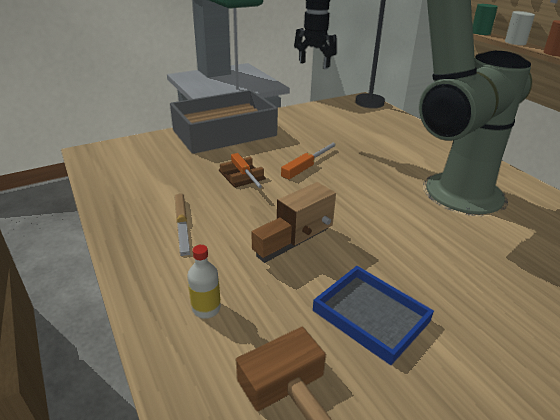

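View pics/top0.png

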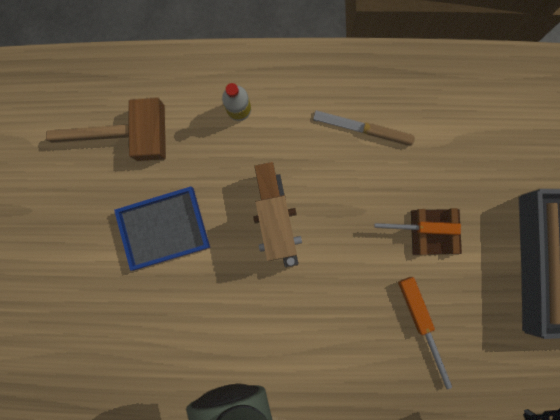

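View pics/wrist0.png

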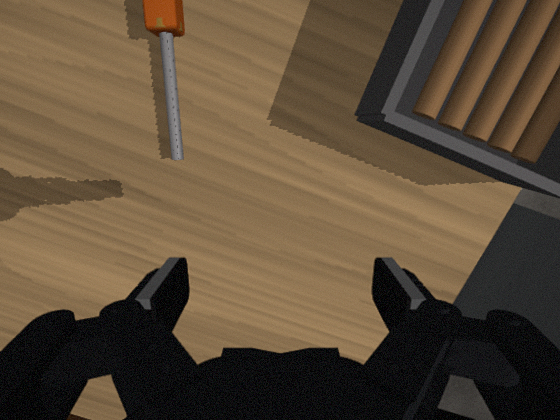

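The top view has world +x up and +y to the left. The steel pin is in the lower bore (280,243) and the dowel is in the upper one. The tray is at (162,229), on the exit side. The small punch lies on its rest at (437,230) with its tip toward the joint, and a larger look-alike is on the bench at (425,330).

```bash
python3 - <<'E'
import cv2
im=cv2.imread("pics/top0.png")
def c(n,x,y,w,h,s): cv2.imwrite(f"pics/{n}.png",cv2.resize(im[y:y+h,x:x+w],None,fx=s,fy=s,interpolation=cv2.INTER_CUBIC))
c("c_joint",230,150,100,125,4.8); c("c_tray",105,175,120,105,5.5); c("c_rest",365,195,110,75,7)
E
```

```text
(no output)
```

View pics/c_joint.png

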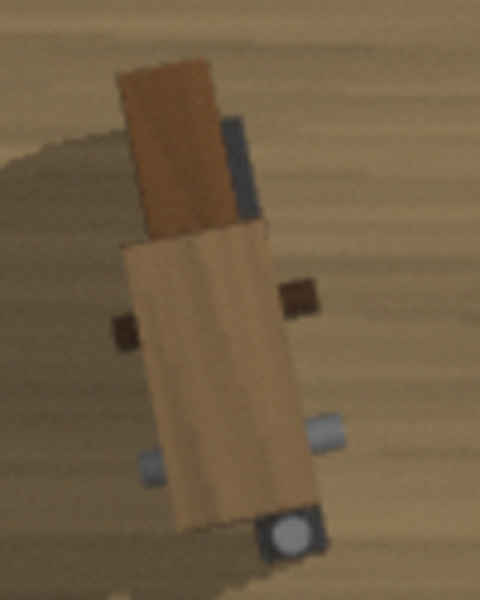

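View pics/c_tray.png

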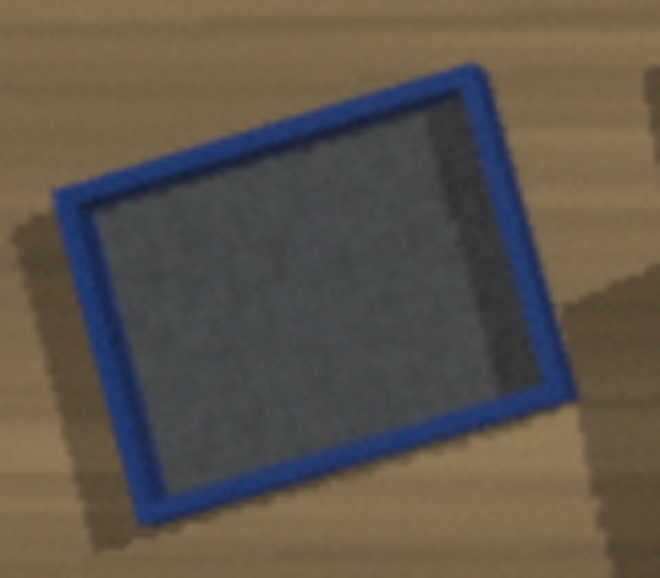

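View pics/c_rest.png

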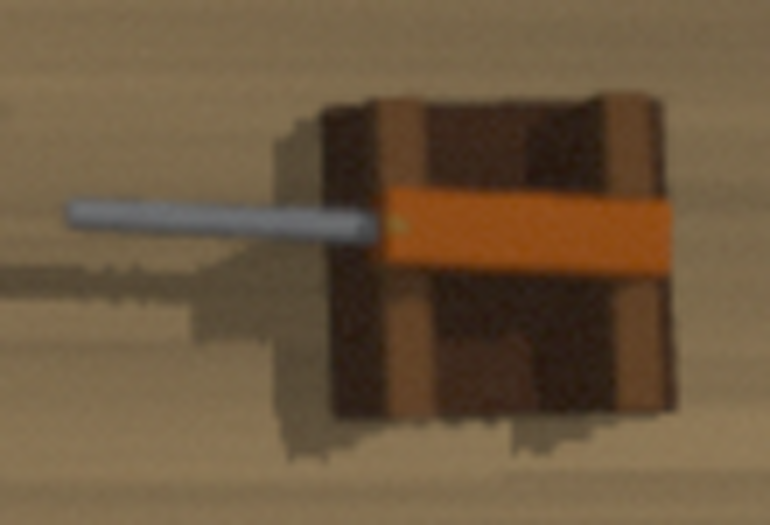

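```bash
cat > h.py <<'E'
import numpy as np, cv2
from scipy.optimize import least_squares
from scipy.spatial.transform import Rotation as R
from cell import bot
def proj(cal,P,T=None):
    E=cal["extrinsics"] if T is None else T
    P=np.atleast_2d(P); p=(E@np.c_[P,np.ones(len(P))].T).T[:,:3]
    s=p[:,:2]/p[:,2:]; r2=(s**2).sum(1,keepdims=True); s=s*(1+cal["k1"]*r2)
    m=cal["mtx"]; return s*[m[0,0],m[1,1]]+[m[0,2],m[1,2]]
def wristT(pos,q):  # world->cam
    cal=bot.calibration("wrist"); M=np.eye(4); M[:3,:3]=R.from_quat([q[1],q[2],q[3],q[0]]).as_matrix(); M[:3,3]=pos
    return np.linalg.inv(M@np.array(cal["hand_eye"]))
def unproj(cal,px,z,T=None):
    E=np.array(cal["extrinsics"] if T is None else T); out=[]
    for p in np.atleast_2d(px):
        K=np.array(cal["mtx"]); d=(np.array(p)-K[:2,2])/[K[0,0],K[1,1]]; s=d.copy()
        for _ in range(20): s=d/(1+cal["k1"]*(s@s))
        C=np.linalg.inv(E); o=C[:3,3]; v=C[:3,:3]@np.array([s[0],s[1],1]); out.append(o+v*(z-o[2])/v[2])
    return np.array(out)
def fit(local,px,cal,x0,T=None):
    local=np.array(local,float);px=np.array(px,float)
    def f(x):
        c,s=np.cos(x[2]),np.sin(x[2])
        P=np.c_[x[0]+c*local[:,0]-s*local[:,1],x[1]+s*local[:,0]+c*local[:,1],local[:,2]]
        return (proj(cal,P,T)-px).ravel()
    r=least_squares(f,x0); return r.x,r.fun
def down(phi): # tool z down; tool x (jaw dir) at world angle phi
    x=np.array([np.cos(phi),np.sin(phi),0]); z=np.array([0,0,-1.]); y=np.cross(z,x)
    q=R.from_matrix(np.c_[x,y,z]).as_quat(); return [q[3],q[0],q[1],q[2]]
def tf(pose,l):
    c,s=np.cos(pose[2]),np.sin(pose[2]); return np.array([pose[0]+c*l[0]-s*l[1],pose[1]+s*l[0]+c*l[1],l[2]])
def snap(cam,name):
    im=bot.camera(cam); cv2.imwrite(f"pics/{name}.png",im[:,:,::-1]); return im
E
python3 - <<'E'
from h import *
t=bot.calibration("top")
def cr(p,ox,oy,s): return (np.array(p)+.5)/s-.5+[ox,oy]
J=cr([(122,247),(266,219),(322,505),(180,528),(118,73),(209,60)],230,150,4.8)
# joint +x = up, +y = left
L=[(.06,.03,.128),(.06,-.03,.128),(-.06,-.03,.128),(-.06,.03,.128)]
print(unproj(t,J[:4],.128).round(4), unproj(t,J[4:],.088).round(4))
for n in (4,):
    x,f=fit(L,J[:4],t,[.5,.05,0]); print("joint",x.round(4),f.round(2))
T=cr([(54,190),(478,64),(577,399),(145,526)],105,175,5.5)
x,f=fit([(.07,.09,.03),(.07,-.09,.03),(-.07,-.09,.03),(-.07,.09,.03)],T,t,[.55,.2,0]); print("tray",x.round(4),f.round(2))
P=cr([(388,186),(671,200),(668,275),(384,264)],365,195,7)
x,f=fit([(.046,-.012,.054),(-.044,-.012,.054),(-.044,.012,.054),(.046,.012,.054)],P,t,[.5,-.3,1.57]); print("punch",x.round(4),f.round(2))
x,f=fit([(.046,.012,.054),(-.044,.012,.054),(-.044,-.012,.054),(.046,-.012,.054)],P,t,[.5,-.3,1.57]); print("punch?",x.round(4),f.round(2))
B=cr([(66,213)],365,195,7); print("tip",unproj(t,B,.042).round(4))
# bars
b=cr([(376,96),(425,96),(604,94),(648,93),(660,411),(616,411),(437,414),(388,414)],365,195,7)
x,f=fit([(.043,-.05,.03),(.029,-.05,.03),(-.029,-.05,.03),(-.043,-.05,.03),(-.043,.05,.03),(-.029,.05,.03),(.029,.05,.03),(.043,.05,.03)],b,t,[.5,-.3,-1.57]);print("rest A",x.round(4),f.round(1))
x,f=fit([(.043,.05,.03),(.029,.05,.03),(-.029,.05,.03),(-.043,.05,.03),(-.043,-.05,.03),(-.029,-.05,.03),(.029,-.05,.03),(.043,-.05,.03)],b,t,[.5,-.3,1.57]);print("rest B",x.round(4),f.round(1))
# scene check
E
```

```text
[[ 0.5731  0.0228  0.128 ]
 [ 0.5849 -0.0369  0.128 ]
 [ 0.4668 -0.0602  0.128 ]
 [ 0.4572 -0.002   0.128 ]] [[ 0.6536  0.0283  0.088 ]
 [ 0.6593 -0.0112  0.088 ]]
joint [ 0.5205 -0.0191  0.1982] [ 0.33 -0.14 -0.1  -0.18  0.04 -0.4  -0.27  0.71]
tray [0.5248 0.2354 0.2943] [ 0.25  0.23  0.3  -0.41 -0.39 -0.03 -0.15  0.21]
punch [ 0.5254 -0.366   1.5256] [-0.73 -0.12  0.49 -0.22  0.71  0.31 -0.44  0.02]
punch? [ 0.5254 -0.366   1.5256] [ -1.01  11.15   0.29  11.01   0.92 -10.96  -0.15 -11.29]
tip [[ 0.5318 -0.2256  0.042 ]]
rest A [ 0.5202 -0.3686 -4.6984] [ 0.2 -0.3 -0.5 -0.4  0.2 -0.4  0.2 -0.3  0.3  0.2  0.2  0.3 -0.6  0.4
 -0.   0.5]
rest B [ 0.5204 -0.3691 -1.5017] [ 38.   -1.9  24.7  -1.5 -27.    0.6 -39.7   1.2 -37.4   1.8 -24.7   1.4
  27.2  -1.   40.5  -1.5]
```

```bash
cat >> h.py <<'E'
J0=[.5205,-.0191,.1982]; TR0=[.5248,.2354,.2943]; PU0=[.5254,-.366,1.5256]; RE0=[.5202,-.3686,1.585]
E
python3 - <<'E'
from h import *
tgt=[*tf(J0,(-.03,.0905,0))[:2],J0[2]]; print(tgt)
for sgn in (1,-1):
    g=tf(TR0,(0,.086,.012)); g2=tf(tgt,(0,.086,.012))
    for p,y in ((g,TR0[2]),(g2,tgt[2])):
        for z in (.012,.12):
            q=bot.solve_ik([p[0],p[1],z],down(y+sgn*np.pi/2)); print(sgn,p.round(3),z,None if q is None else np.round(q,2))
for a in (0,np.pi):
    for p,y in ((tf(PU0,(0,0,.03)),PU0[2]),(tf(J0,(-.03,-.25,.06)),J0[2]+np.pi/2),(tf(J0,(-.03,-.105,.06)),J0[2]+np.pi/2)):
        q=bot.solve_ik(p,down(y+a+np.pi/2)); print('P',a,None if q is None else np.round(q,2))
E
```

```text
[np.float64(0.47326742960718327), np.float64(0.06372109812172028), 0.1982]
1 [0.5   0.318 0.012] 0.012 None
1 [0.5   0.318 0.012] 0.12 None
1 [0.456 0.148 0.012] 0.012 None
1 [0.456 0.148 0.012] 0.12 None
-1 [0.5   0.318 0.012] 0.012 None
-1 [0.5   0.318 0.012] 0.12 None
-1 [0.456 0.148 0.012] 0.012 None
-1 [0.456 0.148 0.012] 0.12 None
P 0 None
P 0 None
P 0 None
P 3.141592653589793 None
P 3.141592653589793 None
P 3.141592653589793 None
```

```bash
sed -i 's/^def down.*$/def down(phi): # tool y down; tool x (jaw dir) at world angle phi/; s/x=np.array(\[np.cos(phi),np.sin(phi),0\]).*$/x=np.array([np.cos(phi),np.sin(phi),0]); y=np.array([0,0,-1.]); z=np.cross(x,y)/' h.py
python3 - <<'E'
from h import *
tgt=[*tf(J0,(-.03,.0905,0))[:2],J0[2]]
print(bot.read_tool_rot(),down(0))
for sgn in (1,-1):
    g=tf(TR0,(0,.086,.012)); g2=tf(tgt,(0,.086,.012))
    for p,y in ((g,TR0[2]),(g2,tgt[2])):
        for z in (.012,.12):
            q=bot.solve_ik([p[0],p[1],z],down(y+sgn*np.pi/2)); print(sgn,p.round(3),z,None if q is None else np.round(q,2))
for a in (0,np.pi):
    for p,y in ((tf(PU0,(0,0,.03)),PU0[2]),(tf(J0,(-.03,-.25,.06)),J0[2]+np.pi/2),(tf(J0,(-.03,-.105,.06)),J0[2]+np.pi/2)):
        q=bot.solve_ik(p,down(y+a+np.pi/2)); print('P',a,None if q is None else np.round(q,2))
E
```

```text
[-0.58317641  0.58319117 -0.39986678  0.39987486] [np.float64(-0.7071067811865475), np.float64(0.7071067811865475), np.float64(0.0), np.float64(0.0)]
1 [0.5   0.318 0.012] 0.012 [ 0.44  0.58 -0.31  0.68  0.    0.15]
1 [0.5   0.318 0.012] 0.12 [ 0.44  0.46 -0.19  0.91  0.    0.15]
1 [0.456 0.148 0.012] 0.012 [ 0.16  0.42 -0.61  0.54  0.   -0.04]
1 [0.456 0.148 0.012] 0.12 [ 0.16  0.27 -0.49  0.81  0.   -0.04]
-1 [0.5   0.318 0.012] 0.012 [ 0.44  0.58 -0.31  0.68  0.   -2.99]
-1 [0.5   0.318 0.012] 0.12 [ 0.44  0.46 -0.19  0.91  0.   -2.99]
-1 [0.456 0.148 0.012] 0.012 [ 0.16  0.42 -0.61  0.54  0.    3.1 ]
-1 [0.456 0.148 0.012] 0.12 [ 0.16  0.27 -0.49  0.81  0.    3.1 ]
P 0 [-0.72  0.64 -0.15  0.78  0.   -2.25]
P 0 [-0.59  0.54 -0.23  0.8   0.   -2.35]
P 0 [-0.38  0.42 -0.44  0.71  0.   -2.15]
P 3.141592653589793 [-0.72  0.64 -0.15  0.78  0.    0.89]
P 3.141592653589793 [-0.59  0.54 -0.23  0.8   0.    0.79]
P 3.141592653589793 [-0.38  0.42 -0.44  0.71  0.    0.99]
```

```bash
python3 - <<'E'
from h import *
g=tf(TR0,(0,.086,.012)); o=down(TR0[2]+np.pi/2)
bot.move_pose([.40,-.35,.28],down(.6))
bot.move_pose([g[0],g[1],.20],o)
print(bot.read_clock(),bot.read_position(),bot.read_tool_rot())
snap("wrist","w1"); bot.set_gripper(.45,60); print(bot.read_clock())
E
```

```text
5.4167 [0.50047576 0.31689896 0.20014915] [-0.4216003   0.4218657   0.56763157 -0.56751821]
5.9917
```

View pics/w1.png

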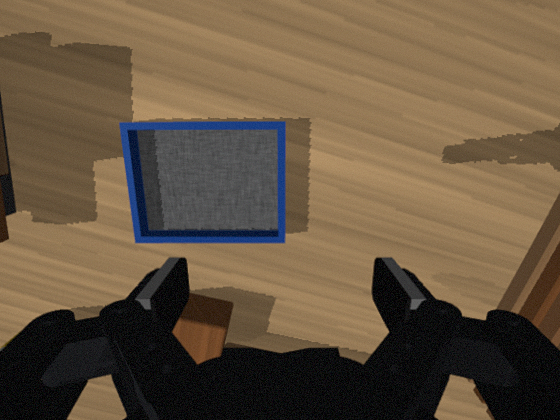

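```bash
python3 - <<'E'
from h import *
w=bot.calibration("wrist"); T=wristT([0.50047576,0.31689896,0.20014915],[-0.4216003,0.4218657,0.56763157,-0.56751821])
x,f=fit([(-.07,-.09,.03),(-.07,.09,.03),(.07,.09,.03),(.07,-.09,.03)],[(121,123),(286,122),(286,242),(135,242)],w,TR0,T); print(x,f.round(1))
E
```

```text
[0.52567952 0.23882663 0.29272654] [-0.9 -0.9  0.4 -0.5 -0.3  1.1  0.9  0.7]
```

```bash
python3 - <<'E'
from h import *
tr=[.5252,.2371,.2935]
g=tf(tr,(0,.086,.012)); o=down(tr[2]+np.pi/2)
bot.move_pose([g[0],g[1],.08],o)
print(bot.move_linear([g[0],g[1],.012],.08,until_force=8), bot.read_position())
bot.set_gripper(0,60); print(bot.read_gripper_width(),bot.read_ft_force(),bot.read_clock())
snap("wrist","w2"); 
E
```

```text
False [0.50079276 0.31966613 0.01246732]
-0.0037434529091871904 [0.18474309 0.1968986  0.15857685] 7.9917
```

View pics/w2.png

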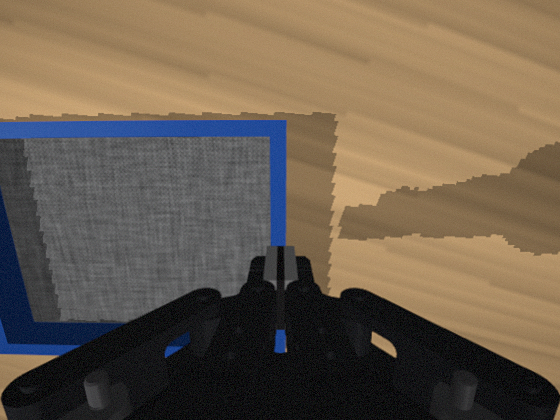

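```bash
python3 - <<'E'
from h import *
im=snap("wrist","w3"); cv2.imwrite("pics/w3c.png",cv2.resize(im[220:380,200:360,::-1],None,fx=3.7,fy=3.7,interpolation=cv2.INTER_CUBIC))
print(bot.read_gripper_width(),bot.read_ft_force())
E
```

```text
-0.00051551379084235 [0.43074471 0.01669818 0.58803396]
```

View pics/w3c.png

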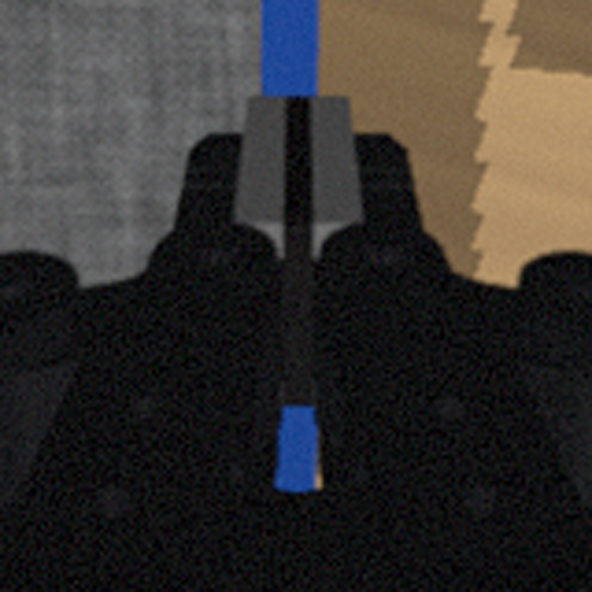

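```bash
python3 - <<'E'
from h import *
pre=[*tf(J0,(-.03,.125,0))[:2],J0[2]]
g=tf(pre,(0,.086,.012))
print(bot.move_linear([*g[:2],.0125],.12,rotation=down(pre[2]+np.pi/2)))
print(bot.read_gripper_width(),bot.read_ft_force(),bot.read_clock(),bot.read_position())
snap("top","t2")
E
```

```text
False
-0.0015528449580484295 [ 0.31838229 -0.20576243 -0.4724564 ] 9.4667 [0.44998442 0.18236785 0.01256822]
```

View pics/t2.png

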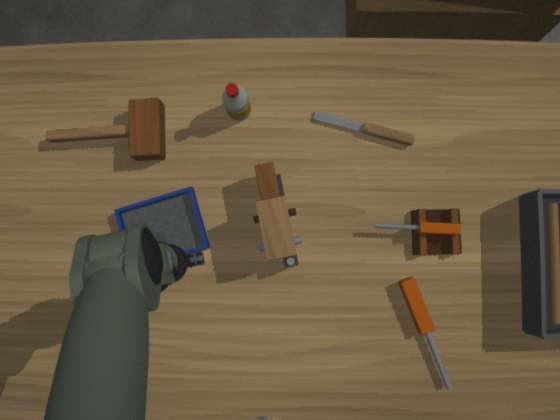

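```bash
python3 - <<'E'
from h import *
snap("scene","s2"); snap("wrist","w4")
p=bot.read_position(); print(p, proj(bot.calibration("top"),p), proj(bot.calibration("scene"),p), bot.read_joint_positions())
E
```

```text
[0.44974998 0.18234553 0.01244836] [[186.11645252 262.73091921]] [[384.38288104 280.00572147]] [ 2.32858670e-01  4.28002343e-01 -5.97077134e-01  5.45502916e-01
  1.18671549e-04  3.38848424e-02]
```

View pics/s2.png

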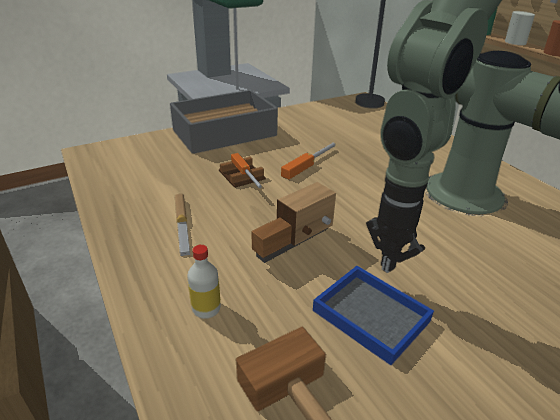

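View pics/w4.png

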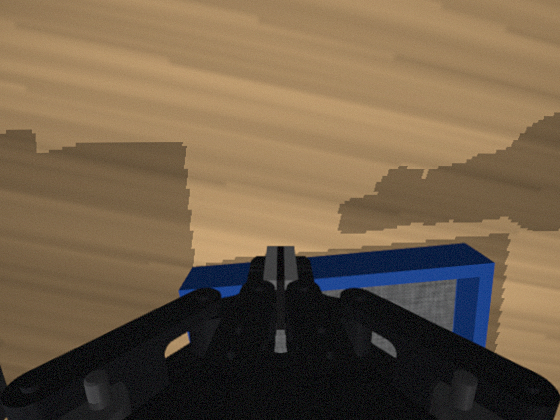

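```bash
python3 - <<'E'
from h import *
print(bot.grip_depth, bot.read_gripper_width())
p=np.array([0.44974998,0.18234553,0.01244836])
for z in (0.,.0125,.03,.04,.05): 
    q=[p[0],p[1],z]; print(z,proj(bot.calibration("top"),q).round(1), proj(bot.calibration("scene"),q).round(1))
im=cv2.imread("pics/s2.png"); a=cv2.resize(im[215:295,345:445],None,fx=6,fy=6,interpolation=cv2.INTER_CUBIC)
im=cv2.imread("pics/t2.png"); b=cv2.resize(im[220:300,150:250],None,fx=6,fy=6,interpolation=cv2.INTER_CUBIC)
cv2.imwrite("pics/z1.png",a);cv2.imwrite("pics/z2.png",b)
E
```

```text
0.0187 0.0019565325869344446
0.0 [[187.2 262.7]] [[383.4 284.4]]
0.0125 [[186.1 262.7]] [[384.4 280. ]]
0.03 [[184.5 262.7]] [[385.7 273.8]]
0.04 [[183.6 262.7]] [[386.5 270.1]]
0.05 [[182.6 262.7]] [[387.3 266.5]]
```

View pics/z1.png

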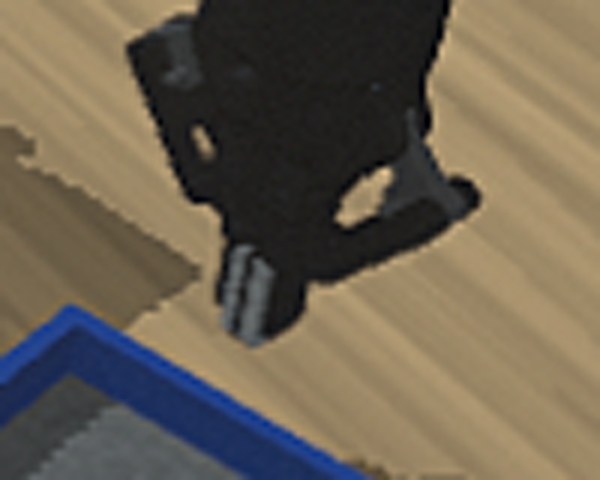

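View pics/z2.png

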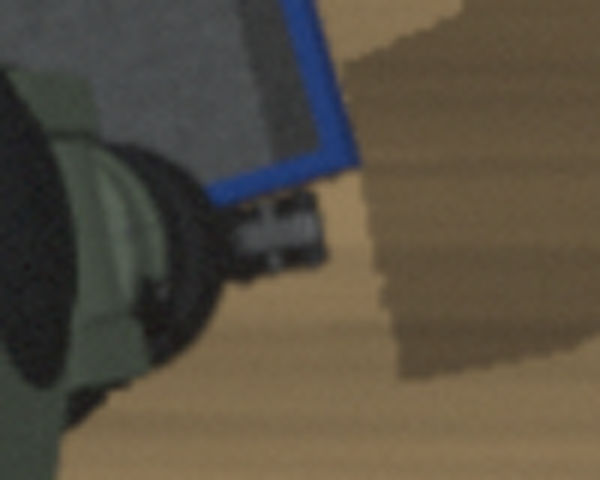

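```bash
python3 - <<'E'
from h import *
w=bot.calibration("wrist"); q=[-0.4216003,0.4218657,0.56763157,-0.56751821]; p0=np.array([0.50047576,0.31689896,0.20014915])
px=np.array([(121,123),(286,122),(286,242),(135,242)],float)
P=np.array([tf(TR0,l) for l in [(-.07,-.09,.03),(-.07,.09,.03),(.07,.09,.03),(.07,-.09,.03)]])
r=least_squares(lambda d:(proj(w,P,wristT(p0+d,q))-px).ravel(),[0,0,0.]); print(r.x,r.fun.round(1))
# w2: wall outer far corner (286,121),(286,245)?; inner corner (271,137)
p2=np.array([0.50079276,0.31966613,0.01246732]); q2=down(.2935+np.pi/2)
for dz in (0,.02,.03): print(dz,proj(w,np.array([tf(TR0,(-.07,.09,.03)),tf(TR0,(-.062,.082,.03)),tf(TR0,(0,.086,.03))]),wristT(p2+[0,0,dz],q2)).round(1))
print("TCP px",proj(w,[[0,0,0]],np.linalg.inv(w["hand_eye"])),[proj(w,[[0,-d,.011]],np.linalg.inv(w["hand_eye"])).round(0).tolist() for d in (0,.01,.02,.03,.04)])
# joint-fk consistency
E
```

```text
[-0.00117742 -0.00300982  0.00196448] [-0.5 -0.5 -0.2 -0.4 -0.7  0.6  1.4  0.4]
0 [[282.3 116. ]
 [266.1 132.8]
 [274.8 248.9]]
0.02 [[282.  116.6]
 [267.7 131.5]
 [275.3 235.9]]
0.03 [[281.9 116.8]
 [268.3 130.9]
 [275.5 230.4]]
TCP px [[277.91483388 239.66018064]] [[[278.0, 222.0]], [[278.0, 228.0]], [[278.0, 234.0]], [[277.0, 241.0]], [[277.0, 249.0]]]
```

```bash
python3 - <<'E'
from h import *
p=bot.read_position()
f0=bot.read_ft_force()
print(bot.move_linear([p[0]-.01,p[1]-.03,.012],.1))
p=bot.read_position()
try: print(bot.move_linear([p[0],p[1],-.028],.03,until_force=4))
except Exception as e: print(repr(e))
print(bot.read_position(),bot.read_ft_force()-f0,bot.read_clock())
E
```

```text
False
False
[ 0.44008892  0.15218853 -0.02781606] [ 0.34864949  0.63392034 -0.38695113] 11.5583
```

```bash
python3 - <<'E'
from h import *
f0=bot.read_ft_force(); p=bot.read_position()
try: print(bot.move_linear([p[0],p[1],-.05],.02,until_force=3))
except Exception as e: print(repr(e))
print(bot.read_position(),bot.read_ft_force()-f0,bot.read_clock(),bot.read_gripper_width())
snap("scene","s3"); snap("wrist","w5")
im=cv2.imread("pics/s3.png"); a=cv2.resize(im[215:315,345:465],None,fx=6,fy=6,interpolation=cv2.INTER_CUBIC); cv2.imwrite("pics/z3.png",a)
E
```

```text
True
[ 0.44012387  0.15219417 -0.03227408] [-0.36277713 -0.91152782  6.25443384] 12.025 0.00263340879526575
```

View pics/z3.png

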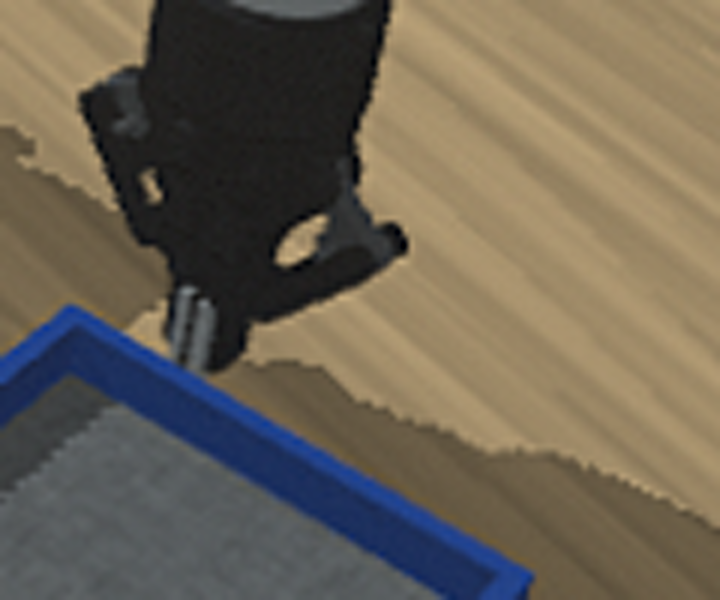

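View pics/w5.png

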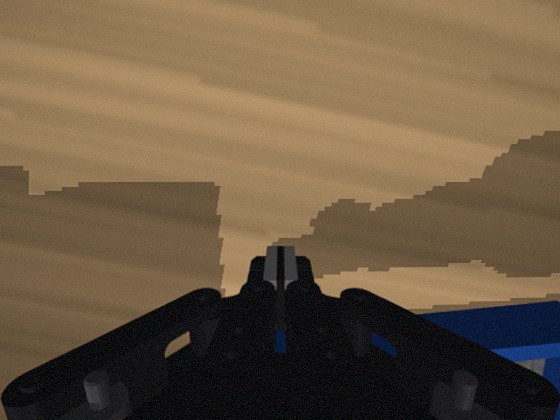

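The fingers touched the bench at a reported TCP z of -0.032. So the real fingertips are about 32 mm behind the reported TCP, and the closed gripper had passed over the tray without touching it, which is still where it was. I'll correct for this offset and grasp the wall again.

```bash
cat >> h.py <<'E'
TIP=.032  # true finger tips lie this far behind the reported TCP
E
python3 - <<'E'
from h import *
p=bot.read_position(); bot.move_linear([p[0],p[1],.05],.2)
tr=[.5252,.2371,.2935]
g=tf(tr,(0,.086,0)); o=down(tr[2]+np.pi/2)
bot.set_gripper(.45,60)
bot.move_pose([g[0],g[1],.04],o)
print(bot.move_linear([g[0],g[1],.012-TIP],.08,until_force=6), bot.read_position())
bot.set_gripper(0,60); print(bot.read_gripper_width(),bot.read_ft_force(),bot.read_clock())
snap("wrist","w6")
E
```

```text
False [ 0.50070125  0.31958463 -0.01967858]
0.0719194422986065 [-0.56316882 -1.99545408  5.61247575] 15.1667
```

View pics/w6.png

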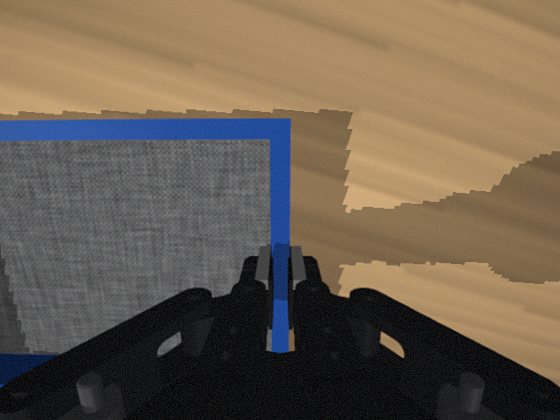

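```bash
python3 - <<'E'
from h import *
z=-.0187
def at(y): 
    t=[*tf(J0,(-.03,y,0))[:2],J0[2]]; return tf(t,(0,.086,0))
o=down(J0[2]+np.pi/2)
g=at(.125); print(bot.move_linear([*g[:2],z],.12,rotation=o))
print(bot.read_gripper_width(),bot.read_ft_force(),bot.read_clock())
g=at(.089); print(bot.move_linear([*g[:2],z],.04,until_force=10))
p=bot.read_position(); print(p,g,bot.read_gripper_width(),bot.read_ft_force(),bot.read_clock())
snap("scene","s4"); snap("top","t4")
E
```

```text
False
0.07493683359691206 [ 0.19136953 -1.31087685 -2.99536082] 16.5917
False
[ 0.45645572  0.14642218 -0.01876021] [0.45662897 0.14656681 0.        ] 0.07433321045174737 [ 0.00866043  0.26654934 -3.09628429] 17.6417
```

View pics/s4.png

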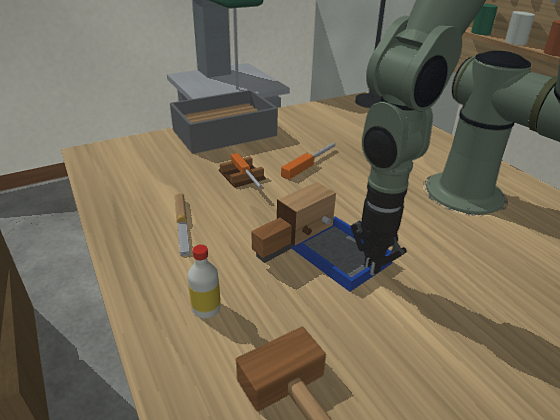

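View pics/t4.png

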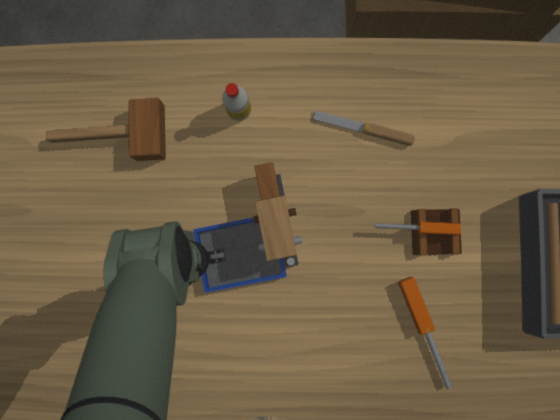

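```bash
python3 - <<'E'
from h import *
z=-.0187
t=[*tf(J0,(-.03,.084,0))[:2],J0[2]]; g=tf(t,(0,.086,0))
print(bot.move_linear([*g[:2],z],.03,until_force=6)); p=bot.read_position(); print(p,bot.read_ft_force())
bot.set_gripper(.4,60); p=bot.read_position(); bot.move_linear([p[0],p[1],.13],.2)
bot.wait(.2)
# go over to the rest, high, looking at punch; flip so that jaw = world +x
bot.move_pose([.42,-.12,.30],down(.2)); 
# view of entry side
v=tf(J0,(-.03,-.13,.13)); 
bot.move_pose(v,down(J0[2]+np.pi))
print(bot.read_clock(),list(bot.read_position()),list(bot.read_tool_rot()))
snap("wrist","w7"); snap("top","t5")
E
```

```text
True
[ 0.45559635  0.14642365 -0.0191424 ] [ 1.51253615  2.01439003 -1.11162037]
23.275 [np.float64(0.5167414473428987), np.float64(-0.15236921049273552), np.float64(0.13009114673373076)] [np.float64(-0.07000586587612176), np.float64(0.06994042246320761), np.float64(-0.7036185965087715), np.float64(0.7036535985096851)]
```

View pics/w7.png

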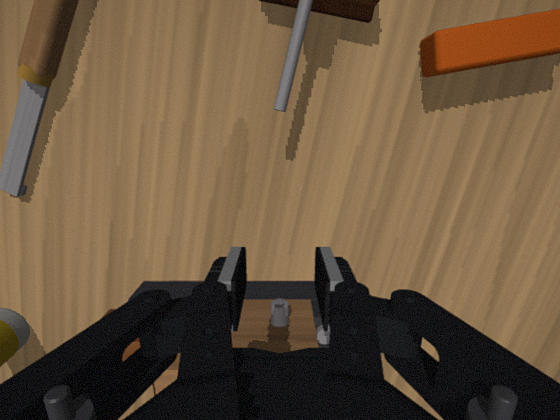

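View pics/t5.png

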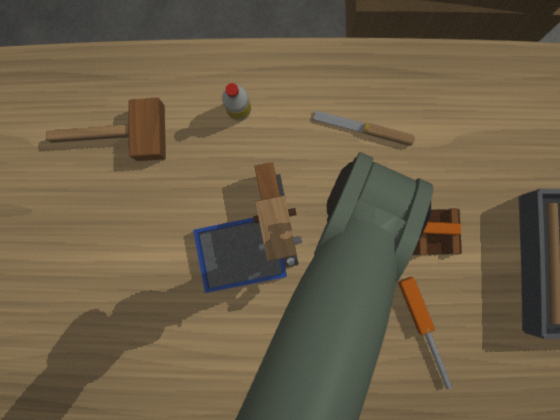

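```bash
python3 - <<'E'
from h import *
w=bot.calibration("wrist"); P=[0.5167414473428987,-0.15236921049273552,0.13009114673373076];Q=[-0.07000586587612176,0.06994042246320761,-0.7036185965087715,0.7036535985096851]
T=wristT(P,Q)
print("pin tail pred",proj(w,[tf(J0,(-.03,-.045,.078)),tf(J0,(-.03,-.03,.078)),tf(J0,(-.022,-.045,.07)),tf(J0,(-.038,-.045,.07))],T).round(1))
print("block corners",proj(w,[tf(J0,(-.06,-.03,.128)),tf(J0,(.06,-.03,.128))],T).round(1))
print("plinth corners",proj(w,[tf(J0,(-.08,-.03,.038)),tf(J0,(.12,-.03,.038)),tf(J0,(.12,-.03,.0)),],T).round(1))
print("tip",unproj(w,[(281,107)],.042,T),"pred",tf(PU0,(.141,0,.042)), unproj(w,[(303,3)],.042,T))
t=bot.calibration("top")
print(proj(t,[tf(J0,(-.03,-.045,.07)),tf(J0,(-.03,-.03,.07)),tf(J0,(-.03,.045,.07)),tf(J0,(.03,-.045,.07))]).round(1), proj(t,[tf(J0,(-.07,-.015,.074))]))
im=cv2.imread("pics/w7.png"); cv2.imwrite("pics/z4.png",cv2.resize(im[270:390,210:350],None,fx=5,fy=5,interpolation=cv2.INTER_CUBIC))
im=cv2.imread("pics/w7.png"); cv2.imwrite("pics/z5.png",cv2.resize(im[0:120,240:340],None,fx=5,fy=5,interpolation=cv2.INTER_CUBIC))
E
```

```text
pin tail pred [[279.6 309.4]
 [279.6 324.6]
 [270.3 304. ]
 [288.8 304. ]]
block corners [[322.1 369.2]
 [151.8 368.3]]
plinth corners [[330.8 298.9]
 [127.3 298.1]
 [143.5 279.3]]
tip [[ 0.53109698 -0.22944985  0.042     ]] pred [ 0.53177051 -0.22514399  0.042     ] [[ 0.52978456 -0.30632477  0.042     ]]
[[300.9 239.2]
 [293.8 240.7]
 [258.5 247.6]
 [295.3 211.1]] [[290.48994625 260.97133552]]
```

View pics/z4.png

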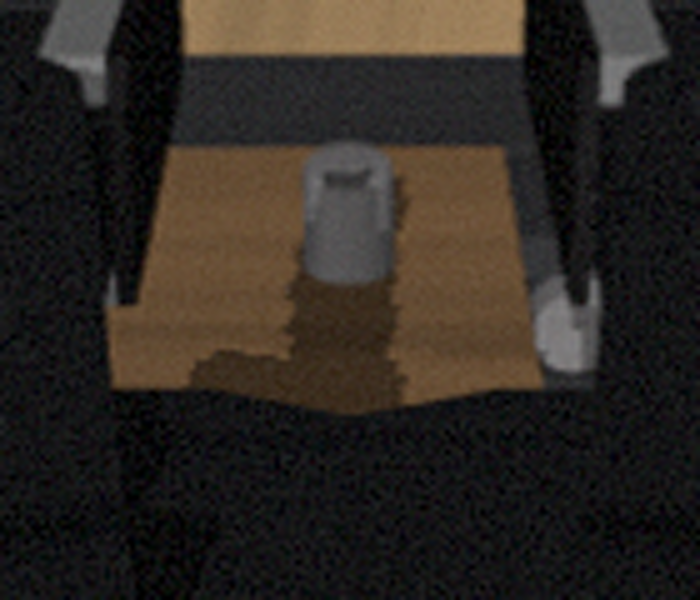

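View pics/z5.png

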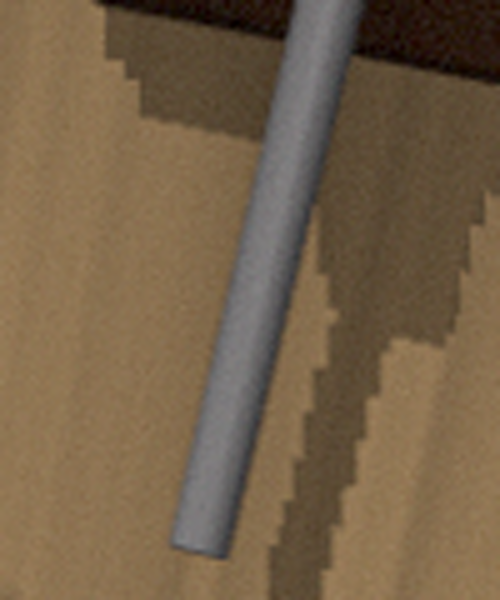

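```bash
python3 - <<'E'
from h import *
o=down(PU0[2]+np.pi/2)
bot.move_pose([PU0[0],PU0[1],.06],o)
print(bot.move_linear([PU0[0],PU0[1],-.011],.1,until_force=8), bot.read_position())
f0=bot.read_ft_force(); bot.set_gripper(0,100); print(bot.read_gripper_width(),bot.read_ft_force()-f0,bot.read_clock())
p=bot.read_position(); bot.move_linear([p[0],p[1],p[2]+.045],.12)
print(bot.read_position(),bot.read_ft_force(),bot.read_moment(),bot.read_gripper_width(),bot.read_clock())
snap("wrist","w8"); snap("scene","s8")
E
```

```text
False [ 0.52591833 -0.36621718 -0.01039526]
0.2621729502748478 [0.41198017 0.98912986 5.87234694] 25.3833
[ 0.52593782 -0.36646023  0.03484957] [-0.29713846  0.28674454 -2.43883955] [-0.02975126 -0.02644304 -0.0200433 ] 0.2697508804097525 25.9167
```

View pics/w8.png

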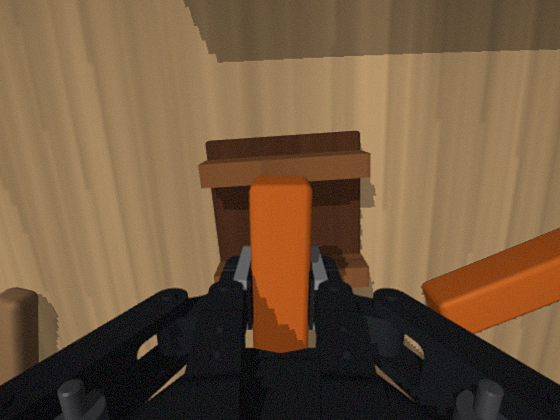

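View pics/s8.png

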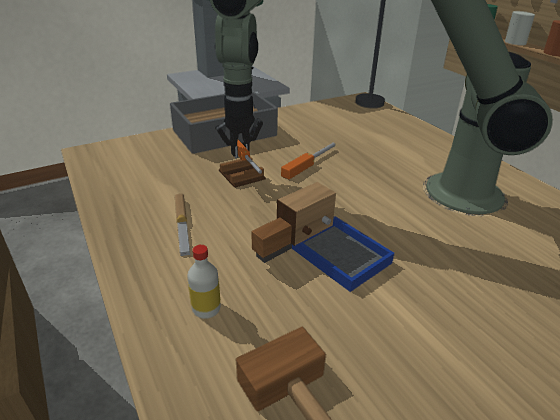

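```bash
python3 - <<'E'
from h import *
o=down(J0[2]+np.pi)
a=tf(J0,(-.03,-.216,.035)); bot.move_linear(a,.15,rotation=o)
bot.move_linear(tf(J0,(-.03,-.216,.0176)),.1)
print(list(bot.read_position()),list(bot.read_tool_rot()),bot.read_clock())
for c in("wrist","scene","top"): snap(c,c+"9")
im=cv2.imread("pics/scene9.png"); cv2.imwrite("pics/z6.png",cv2.resize(im[130:250,220:360],None,fx=5,fy=5,interpolation=cv2.INTER_CUBIC))
im=cv2.imread("pics/top9.png"); cv2.imwrite("pics/z7.png",cv2.resize(im[180:300,240:400],None,fx=5,fy=5,interpolation=cv2.INTER_CUBIC))
E
```

```text
[np.float64(0.5327448909525172), np.float64(-0.23702961148724036), np.float64(0.016805802001674593)] [np.float64(0.06901194464323135), np.float64(-0.0701022394228342), np.float64(0.7040685481739932), np.float64(-0.7032855088771761)] 27.3583
```

View pics/z6.png

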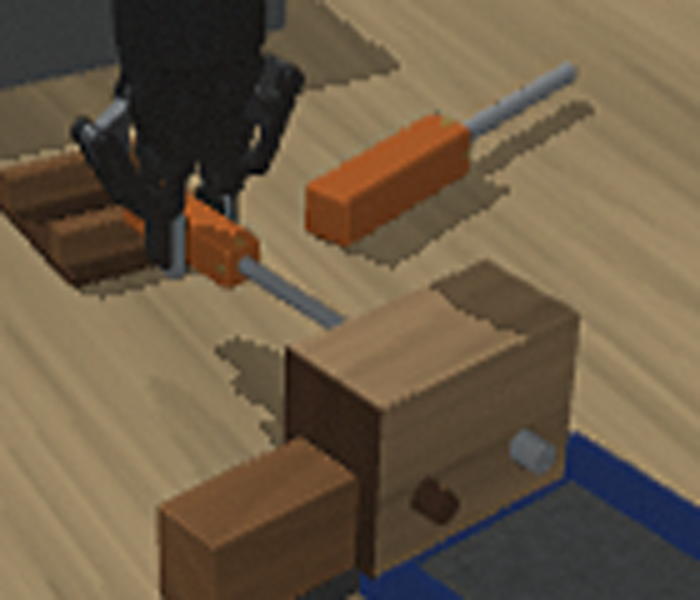

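View pics/z7.png

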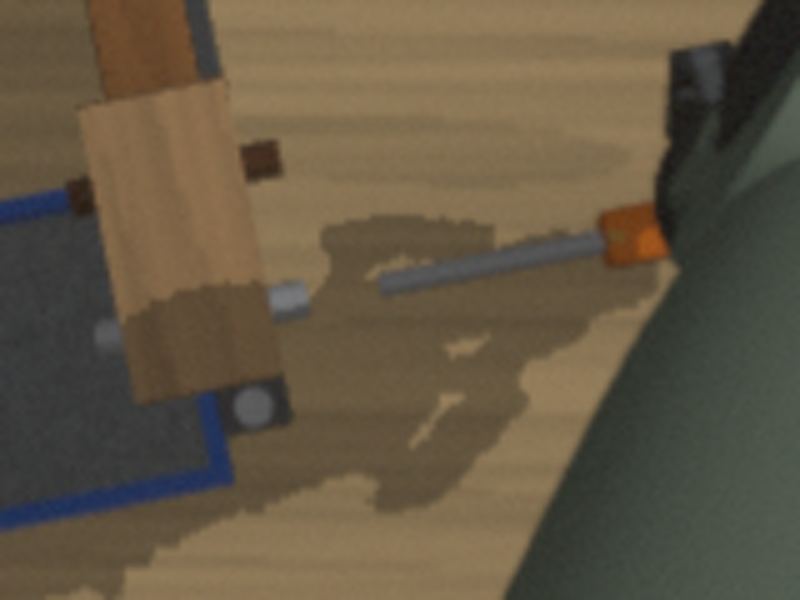

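View pics/wrist9.png

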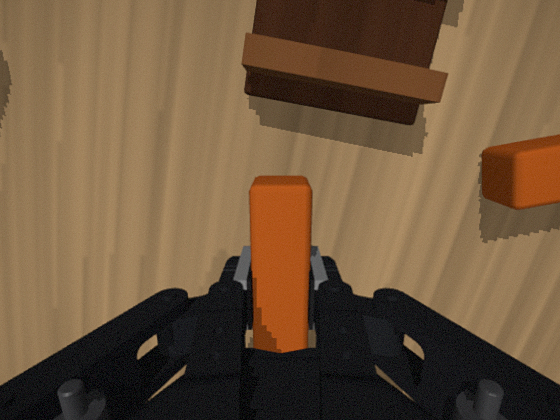

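```bash
python3 - <<'E'
from h import *
s=bot.calibration("scene");t=bot.calibration("top")
def S(l): return ((proj(s,[tf(J0,l)])[0]-[220,130]+.5)*5-.5).round(0)
def Tt(l): return ((proj(t,[tf(J0,l)])[0]-[240,180]+.5)*5-.5).round(0)
print("block top corners",S((.06,.03,.128)),S((-.06,.03,.128)),S((.06,-.03,.128)),S((-.06,-.03,.128)))
print("pin nose",S((-.03,.045,.07)),"dowel",S((.03,.045,.07)))
for z in (.06,.07,.08): print(z,[S((-.03,y,z)) for y in (-.17,-.165,-.12,-.1)])
print("top: tip",Tt((-.03,-.075,.07)),Tt((-.03,-.17,.07)),"pin tail",Tt((-.03,-.045,.07)),Tt((-.03,-.03,.07)), Tt((-.06,-.03,.128)))
E
```

```text
block top corners [383. 406.] [584. 310.] [290. 344.] [490. 256.]
pin nose [550. 456.] dowel [453. 507.]
0.06 [array([247., 279.]), array([253., 283.]), array([310., 320.]), array([337., 337.])]
0.07 [array([247., 262.]), array([253., 266.]), array([311., 303.]), array([337., 320.])]
0.08 [array([247., 245.]), array([253., 249.]), array([311., 286.]), array([338., 303.])]
top: tip [377. 284.] [601. 240.] pin tail [307. 298.] [271. 305.] [286. 374.]
```

```bash
python3 - <<'E'
from h import *
z=.0174
print(bot.move_linear(tf(J0,(-.03,-.150,z)),.035,until_force=28))
print(bot.read_position()-tf(J0,(-.03,-.150,z)),bot.read_ft_force(),bot.read_gripper_width(),bot.read_clock())
for c in("scene","top"): snap(c,c+"10")
a=cv2.imread("pics/scene10.png")[130:250,220:360]; b=cv2.imread("pics/top10.png")[180:300,220:360]
cv2.imwrite("pics/z8.png",cv2.resize(np.hstack([a,b]),None,fx=2.8,fy=2.8,interpolation=cv2.INTER_CUBIC))
E
```

```text
False
[ 0.00106723 -0.0031253   0.00092523] [ 0.34443874 -8.09946164 -1.23802504] 0.26671209992634604 29.5417
```

View pics/z8.png

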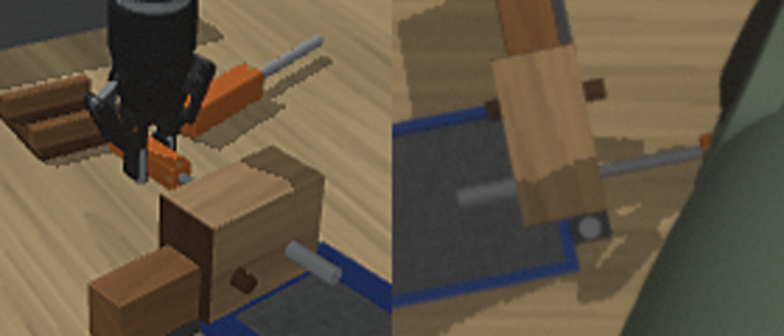

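```bash
python3 - <<'E'
from h import *
z=.0174
print(bot.move_linear(tf(J0,(-.03,-.118,z)),.03,until_force=28),bot.read_ft_force()); 
print(bot.move_linear(tf(J0,(-.03,-.101,z)),.02,until_force=28))
print(bot.read_position()-tf(J0,(-.03,-.101,z)),bot.read_ft_force(),bot.read_clock())
bot.wait(.3)
for c in("scene","top"): snap(c,c+"11")
a=cv2.imread("pics/scene11.png")[150:290,240:400]; b=cv2.imread("pics/top11.png")[180:320,190:350]
cv2.imwrite("pics/z9.png",cv2.resize(np.hstack([a,b]),None,fx=2.5,fy=2.5,interpolation=cv2.INTER_CUBIC))
E
```

```text
False [ 0.50226268  0.07895131 -1.86213199]
False
[-1.62913189e-05 -2.01571852e-05 -2.48492378e-05] [ 0.22709501 -1.56910716 -1.84826949] 31.8583
```

View pics/z9.png

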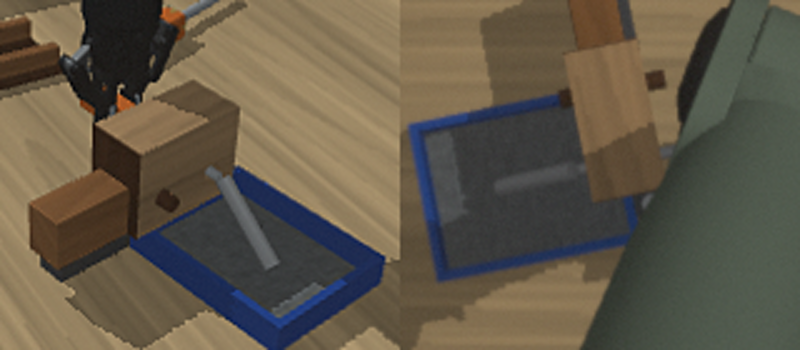

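```bash
python3 - <<'E'
import cv2,numpy as np
a=cv2.imread("pics/scene11.png")[200:270,300:370]; b=cv2.imread("pics/top11.png")[225:275,220:300]
cv2.imwrite("pics/z10.png",cv2.resize(a,None,fx=8,fy=8,interpolation=cv2.INTER_CUBIC))
E
```

```text
(no output)
```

View pics/z10.png

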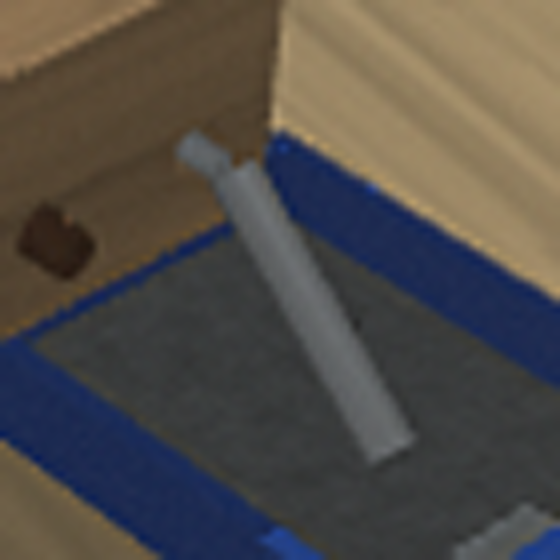

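```bash
python3 - <<'E'
from h import *
z=.0174
print(bot.move_linear(tf(J0,(-.03,-.093,z)),.05,until_force=15),bot.read_ft_force()); 
snap("scene","scene12")
a=cv2.imread("pics/scene12.png")[200:270,300:370]
bot.wait(.2); snap("scene","scene13"); b=cv2.imread("pics/scene13.png")[200:270,300:370]
cv2.imwrite("pics/z11.png",cv2.resize(np.hstack([a,b]),None,fx=5.5,fy=5.5,interpolation=cv2.INTER_CUBIC)); print(bot.read_clock())
E
```

```text
False [-0.20515592 -1.79114727 -2.2377497 ]
32.8667
```

View pics/z11.png

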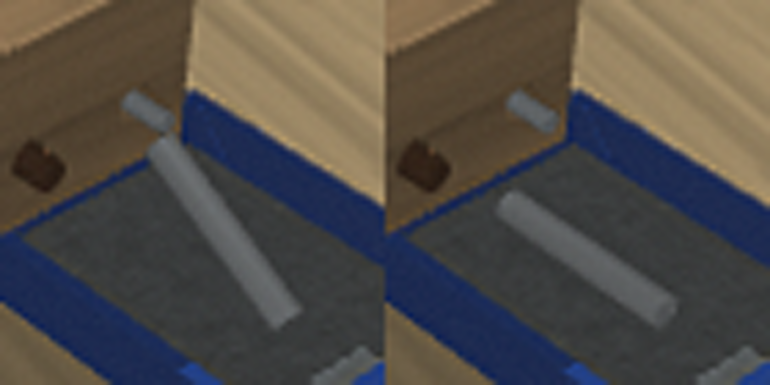

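The pin is lying in the tray. Next I withdraw the punch and put it back on the rest.

```bash
python3 - <<'E'
from h import *
z=.0174
bot.move_linear(tf(J0,(-.03,-.225,z)),.12)
o=down(PU0[2]+np.pi/2)
bot.move_linear([.5245,-.367,.035],.15,rotation=o)
print(bot.move_linear([.5245,-.367,-.0125],.04,until_force=4),bot.read_position(),bot.read_ft_force(),bot.read_clock())
snap("wrist","w14"); snap("scene","s14")
a=cv2.imread("pics/s14.png")[120:200,200:300]; b=cv2.imread("pics/w14.png")[100:420]
cv2.imwrite("pics/z12.png",cv2.resize(a,None,fx=6,fy=6,interpolation=cv2.INTER_CUBIC))
E
```

```text
True [ 0.52414045 -0.36673689 -0.0097761 ] [-0.41710938  0.47015285  4.24844434] 36.1167
```

View pics/z12.png

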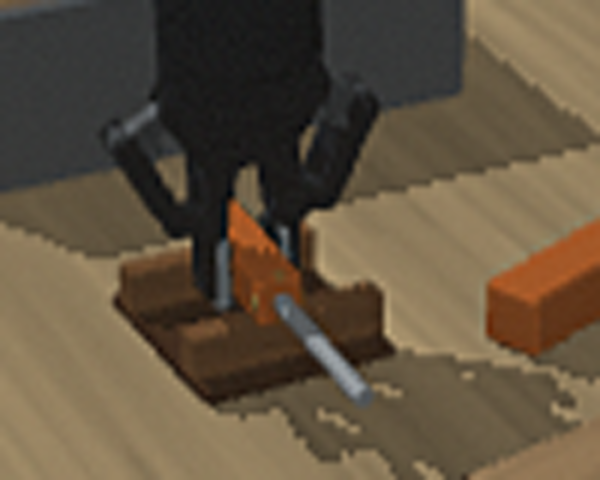

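View pics/w14.png

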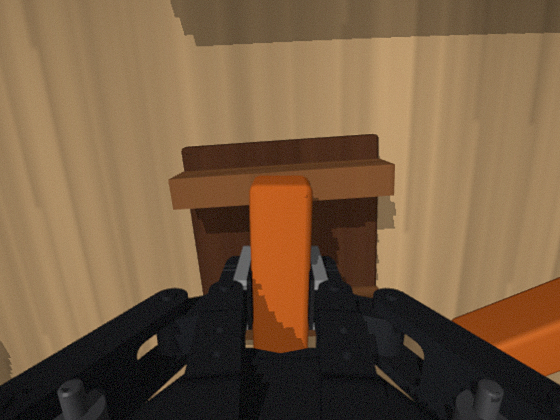

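```bash
python3 - <<'E'
from h import *
bot.set_gripper(.5); p=bot.read_position(); bot.move_linear([p[0],p[1],.11],.15)
bot.move_pose([.40,-.42,.22],down(np.pi+.2)); 
bot.wait(.3); print(bot.read_clock())
for c in("scene","top"): snap(c,c+"15")
a=cv2.imread("pics/top15.png"); cv2.imwrite("pics/z13.png",cv2.resize(a[195:270,365:475],None,fx=7,fy=7,interpolation=cv2.INTER_CUBIC))
b=cv2.imread("pics/scene15.png"); cv2.imwrite("pics/z14.png",cv2.resize(b[130:300,200:410],None,fx=3.5,fy=3.5,interpolation=cv2.INTER_CUBIC))
E
```

```text
38.5417
```

View pics/z13.png

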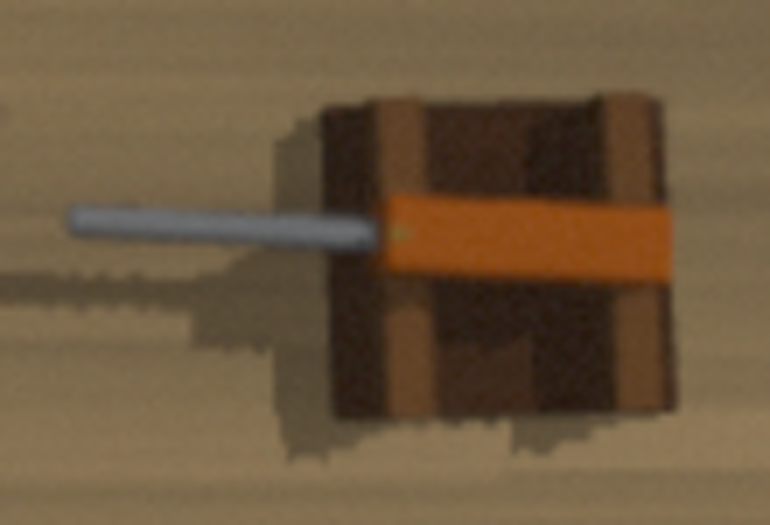

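View pics/z14.png

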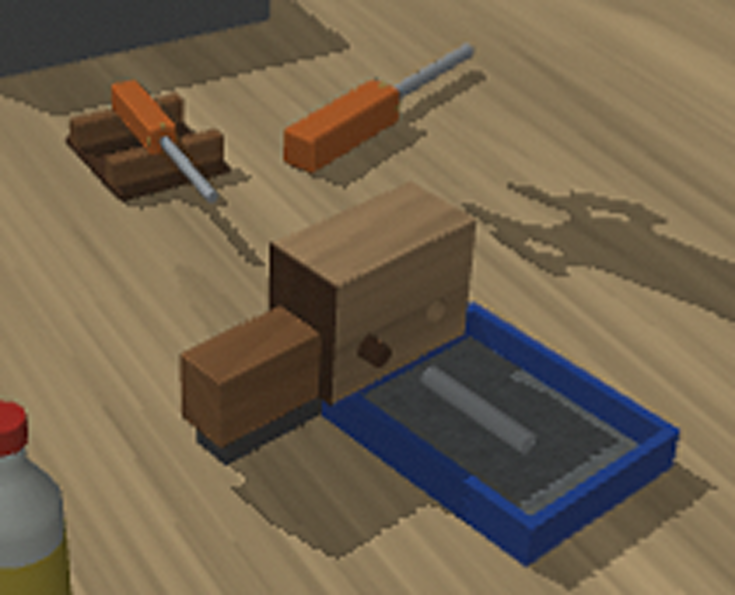

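View pics/top15.png

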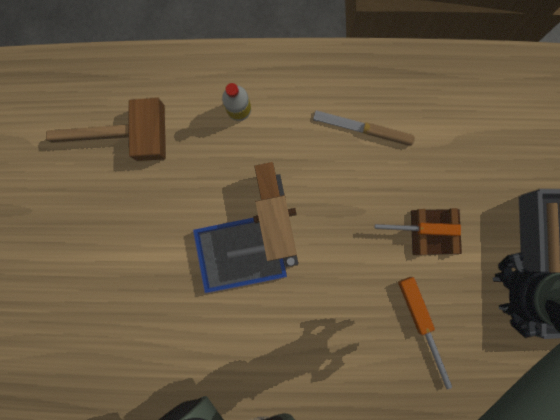

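The punch lies flat across both bars, at (430,230) in the top view. The pin is lying in the tray, the dowel is in place, and the glue, chisel and mallet haven't moved.

```bash
python3 - <<'E'
from cell import bot
print(bot.read_ft_force(),bot.read_joint_vel().round(3),bot.read_clock()); bot.close_job(); print(bot.read_clock())
E
```

```text
[-0.3500819   0.01001007 -0.09089363] [-0.005 -0.006  0.002  0.002 -0.002  0.001] 38.6417
the job is handed in; nothing more can be done
the job is handed in; nothing more can be done
```

I completed every step and handed the job in at about 38.6 s of the 67 s allowed. The hand-in gives no verdict, so these results come from my own checks.

- **Tray:** I slid it by its far wall to about 89 mm out along the joint's y, against the plinth and centred below the steel pin.
- **Pin:** I drove it through with the smaller punch, at about 8 N when read partway. It first hung nose-down against the punch tip, and another 8 mm of push dropped it into the tray. The fingers never touched it.
- **Punch:** I laid it back across both bars, let go and moved the arm clear.

**Last checks:** the final pictures show the pin lying in the tray, the tray flat under the joint, and the punch flat on its rest close to its starting place. The dowel, glue, chisel and mallet look unmoved. The force on the tool was near zero.

**What disagreed:** the real fingertips turned out to be about 32 mm behind the reported TCP. Because of this, my first grasp closed above the tray wall and missed it. I measured the offset by touching the bench with about 6 N, corrected for it, and every grasp after that held.

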